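# Dip a swinging specimen carrier into the bath of a bench cleaning line

### The job

The wire carrier with the polished specimens is parked, leaning outward behind the keeper bar of its rest at the left end of the cleaning line. Moving it only by the black upright grip, raise the lift well clear of the vessels, run the carriage along the rail to the rectangular steel bath, and let the carrier hang dead still over the middle of the bath for three seconds. Then lower the lift fully so that the carrier goes into the bath without knocking it, let go and leave it hanging still there; never touch the carrier itself, do not let it swing wildly or knock the vessels, and leave the other things on the bench alone.

Things in the scene. Friction and masses are not known exactly. Their poses are not given: they have to be found in the camera images.
- line: The cleaning line's fixed aluminium frame: two posts 880 mm apart carry a straight level rail (40 mm square, 470 to 510 mm above the bench). Origin on the bench under the rail, 20 mm right of mid-length; y axis along the rail to the left (towards the rest), x away from the robot, z up. The rail, carrier and vessels all lie in its plane x = 0.
- travel (a joint): Carriage position along the rail in m: 0 at the left buffer (parked), growing to the right up to 0.56 at the right buffer; carriage and pin stand at y = 0.270 - travel in the line's frame. Rolls easily: friction about 0.7 N; carriage, lift and carrier together nominally 1.55 kg.
- lift (a joint): Height of the lift in m: 0 at the bottom stop, 0.12 at the top stop. Spring-balanced with friction (about 4.5 N), so it stays where it is left; moving it takes about 3 to 9 N at the grip.
- grip (a point): Centre of the black upright grip, a post 24 mm wide along the rail, 30 mm deep, 75 mm tall (30 mm of it above this point; its steel arm 45 mm below). Part of the lift: 200 mm on the robot's side of the rail, level with the pin along the rail, 205 mm above the bench at lift 0. Take it from above, fingers closing along the rail; the nearest part is a steel upright 105 mm behind it.
- carrier: The carrier: a flat stem on a pivot pin of the lift and a wire cage (56 mm along the rail, 50 deep, 62 tall) at its foot. Swings along the rail only, almost undamped. Mass nominally 0.6 kg (0.42 to 0.84); centre of mass 263 mm below the pin, equivalent pendulum length 269 mm (period about 1.04 s). Origin on the pin, 315 mm above the bench at lift 0; z axis up the stem. Do not touch.
- swing (a joint): Swing angle of the carrier in rad: 0 when it hangs plumb, positive when its foot is swung to the right (the direction of growing travel), negative towards the rest; about -0.23 when parked.
- foot (a point): Centre of the underside of the carrier's cage, 300 mm below the pin; 15 mm above the bench at lift 0 and 135 mm at lift 0.12 when plumb.
- bath: The target: an open rectangular stainless steel bath, 130 mm across the line, 110 mm along it, 80 mm tall, walls and floor about 4 mm, fixed. Origin at the centre of its underside; its axes are parallel to the line's. It stands at any of three places under the rail.
- dish: A round glass dish, 108 mm across, 70 mm tall, fixed at another of the three places under the rail. Not the target.
- pot: A round white plastic pot, 100 mm across, 85 mm tall, fixed at another of the three places under the rail. Not the target.
- mount_a: A loose black specimen mount, 38 mm disc 20 mm tall; leave alone.
- mount_b: Another loose black specimen mount like it; leave alone.
- petri: A loose glass petri dish 90 mm across, 18 mm tall; leave alone.
- brush: A small loose brush, 140 mm long, lying on the bench; leave alone.
- keeper_bar (a point): Middle of the keeper bar of the rest: a round 10 mm bar across the line, 47 mm above the bench, on a low steel tray at the rail's left end. The parked carrier leans outward behind it. Once the lift has risen about 45 mm the cage clears the bar and swings freely inward at once, with an amplitude of about 0.2 rad.
- jar: A squat white plastic sample jar 56 mm across, 90 mm tall, standing loose; leave alone. Origin at its foot.

How it is judged:
On the way, in this order (a step that is already met when the one before it is completed fails the run):
1. the carrier is raised clear of its rest and of the vessels (value of joint lift above 0.075 m), for 0.2 s.
2. the raised carrier hangs still over the middle of the bath for three seconds (value of joint lift above 0.072 m and horizontal distance between foot and bath below 0.016 m and angle between carrier's own z axis and vertical below 0.06 rad), for 3 s.
At the end, for the whole second after the job is handed in: The lift is all the way down (within 12 mm of its bottom stop), the carrier hangs free inside the bath with its foot within 20 mm of the bath's middle and within 0.06 rad of plumb, staying so, and the robot has let go (value of joint lift below 0.012 m and horizontal distance between foot and bath below 0.02 m and angle between carrier's own z axis and vertical below 0.06 rad and contact force between carrier and bath below 0.3 N); the robot touches nothing.
It fails at once if the robot touches the carrier (contact force between any of the fingers, the arm and carrier above 0.5 N).
It fails at once if the carrier swings wildly (angle between carrier's own z axis and vertical above 0.5 rad).
It fails at once if the carrier knocks a vessel (contact force between carrier and bath above 2.5 N or contact force between carrier and dish above 2.5 N or contact force between carrier and pot above 2.5 N).
It fails at once if other things on the bench are disturbed (distance of any of jar, mount_a, mount_b, petri, brush from where it was at the start of the episode above 0.03 m).
It also fails if it takes over 48 s, if anything falls off the work surface, if the arm or the gripper's body presses on something with over 40 N, if the wrist force passes 120 N, or if a joint passes its speed limit or range.

### The arm

A 6-joint arm with a two-finger parallel gripper is mounted at the origin on the work surface. World frame = base frame: x ahead of the robot, y to its left, z up, the work surface at z = 0. Lengths are in m, angles in rad, forces in N, time in s.
With the tool pointing down it reaches from about 0.325 to 0.9 m from the base axis. Payload 6.1 kg.
Tool frame: the origin (TCP) lies midway between the tips of the shut fingers; the grasp point (between the pads) lies 19 mm behind it; z points along the fingers, y is the line along which they close (so a half turn about z gives the same grasp; the last joint's range is limited). The gripper opens to 85 mm and grips with 20 to 120 N. Pads are 22 mm wide; open, the fingers measure 114 mm over their backs; the gripper's body (76 mm by 85 mm) begins 54 mm behind the grasp point. The pads swing forward as they close: fully open they stand 13 mm farther back than shut.
Start: joints at [-0.126, 0.22, 1.526, -0, 1.395, -0.126], TCP at [0.625, -0, 0.231] pointing down, gripper open.
Joint ranges: [-2.98, 2.98], [-0.91, 2.08], [0.09, 2.57], [-1.24, 4.39], [0.2, 2.65], [-2.68, 2.68]. Speed limits (rad/s): [2.57, 2.57, 3.01, 3.14, 3.14, 3.14].

### API

Orientations are given as a unit quaternion [w, x, y, z].
In Python, from bench import manip, get_image gives the robot as it stands.
- The arm moves only by the shell command python3 -m jog 'ROWS' [OPENING] [FORCE]. ROWS is JSON, a list that holds one entry, the list of rows, each a list of 6 numbers: the shift along the tool's x, y, z in cm, then the turn, a rotation vector about the tool's x, y, z in degrees. A call has 1 to 20 rows; each row is the pose to reach, as a shift and turn from the pose commanded when the call began, along the tool's axes at that moment; what a row does not reach only later rows make up. A row lasts 1/8 s, in which the tool goes at most 62.5 mm and 10.7 degrees, less where a joint would pass 70% of its speed; a pose out of reach is approached as far as the arm can. A call with a gripper value outside its range is refused whole. OPENING is the opening, from 0 (shut) to 1 (fully open), set as the call begins (- or left out, the last holds). The fingers move at their own pace and stop on an object; FORCE is the grip in N (left out, the last holds). Time passes only in rows, so rows that repeat a pose let the fingers close. It gives the time, the measured TCP pose, the force, the opening and the grip force at its end, in the units of the state.
- manip.observe(): the state, without advancing time (a new reading comes with each control period).
- get_image(name): name is "scene" or "side" or "wrist"; returns a dict with "frame" (400x640x3 uint8, blue, green, red), "mtx" (3x3 intrinsics, pixels), "k1" (the pictures are not rectified: a ray, as slopes to the right and down, at radius r is drawn at 1 + k1 r^2 times it, then the intrinsics apply), "R" (3x3) and "t" (3): a world point X has camera coordinates R X + t; the wrist camera has in their place "tool_from_camera" (4x4, takes a point from camera to tool coordinates, whose origin is the TCP and whose axes are the flange's). Camera axes: x right, y down, z forward; pixel columns grow to the right and rows downward; lengths in m; the calibration is good to about 2 mm. A picture is of the moment at which its call begins: read the wrist's pose just before it. There is no depth.
- manip.close_job(): hands the job in; it is judged then, once.
The state is a dict: "time": time; "qpos": joint angles; "dq": joint speeds; "tau": joint torques, N m; "tcp_pos": TCP position; "orientation": TCP orientation; "force": force on the tool from outside, world axes, zero at the start; "moment": the same for the moment, N m; "width": opening from 0.0 (shut) to 1.0 (fully open); "gripper_force": force on a finger pad.
Only numpy, scipy, OpenCV 4.12 (cv2) and the standard library are available. Lean on these libraries where they do the work, as an engineer would, in place of code of your own. Each camera call takes 0.05 s, during which the arm holds its last target. There are 200 camera calls.

## Working session

There is one attempt and no reset: what is moved stays moved. The work goes in short steps, Python scripts to look and compute and a shell command to move; the robot and the scene stay as the last step left them, time stands still between calls to the robot, and variables do not carry over. Pictures are saved under pics/ and viewed, at most 10 in all, crops included, and the job is handed in when it is done.

```bash
mkdir -p pics; python3 - <<'E'
from bench import manip,get_image
import cv2
s=manip.observe();print(s)
for n in("scene","side"):
    g=get_image(n);cv2.imwrite(f"pics/{n}0.png",g["frame"]);print(n,g["mtx"],g["k1"],g["R"],g["t"])
E
```

```text
{'time': 0.0, 'qpos': array([-1.26089546e-01,  2.21186043e-01,  1.52763156e+00, -3.50375009e-05,
        1.39468975e+00, -1.26086596e-01]), 'dq': array([ 0.00021743, -0.00046623, -0.00107797, -0.00049204,  0.00208695,
        0.0009858 ]), 'tau': array([-5.06932320e-04, -4.96913910e+01, -3.89390445e+01, -4.46828235e-04,
        1.12446505e-02,  2.49123751e-06]), 'tcp_pos': array([6.24390861e-01, 6.83120937e-05, 2.30213248e-01]), 'orientation': array([-7.46137245e-04,  7.07105318e-01,  7.07107596e-01, -6.00073851e-04]), 'force': array([ 0.09501827, -0.05336097, -0.08266784]), 'moment': array([ 0.04763201,  0.01828594, -0.0327624 ]), 'gripper_force': 0.0, 'width': 1.0017825904357374}
scene [[394.47614331   0.         324.40226413]
 [  0.         394.47614331 198.83244117]
 [  0.           0.           1.        ]] -0.0032422503393690397 [[ 0.66473148  0.74693041  0.01506693]
 [ 0.51050012 -0.4394106  -0.73912648]
 [-0.54545548  0.49901231 -0.67339812]] [-0.36328672 -0.13925049  1.71148192]
side [[488.28265691   0.         327.79121206]
 [  0.         488.28265691 201.52414708]
 [  0.           0.           1.        ]] 0.04799279150449691 [[ 0.99890378 -0.04676229 -0.00212796]
 [-0.02534791 -0.50212819 -0.86442164]
 [ 0.03935383  0.86352798 -0.50276307]] [-0.55615185  0.18478433  1.36326053]
```

View pics/scene0.png

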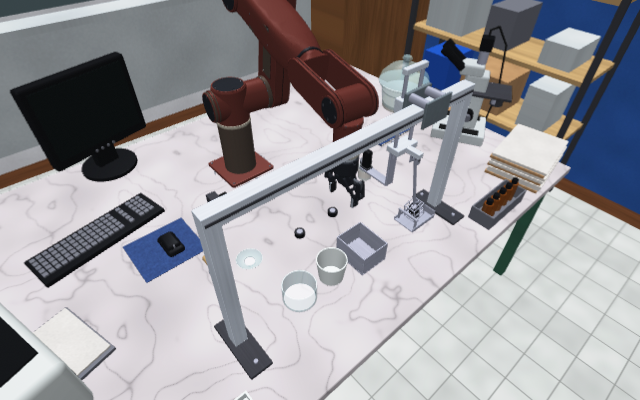

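View pics/side0.png

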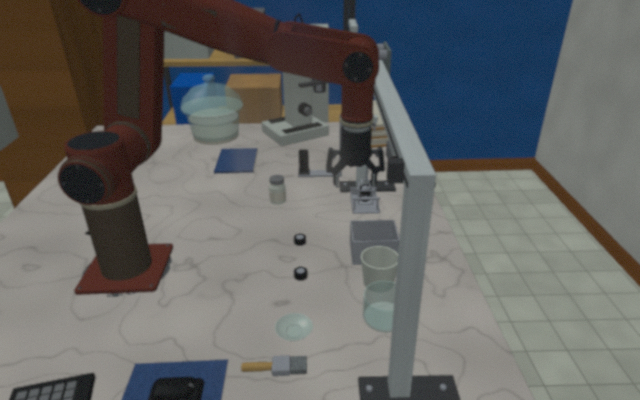

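```bash
python3 - <<'E'
import cv2
a=cv2.imread("pics/scene0.png")[80:280,310:490];b=cv2.imread("pics/side0.png")[130:270,250:420]
cv2.imwrite("pics/c1.png",cv2.resize(a,(540,600),interpolation=2));cv2.imwrite("pics/c2.png",cv2.resize(b,None,fx=4,fy=4,interpolation=2))
E
```

```text
(no output)
```

View pics/c1.png

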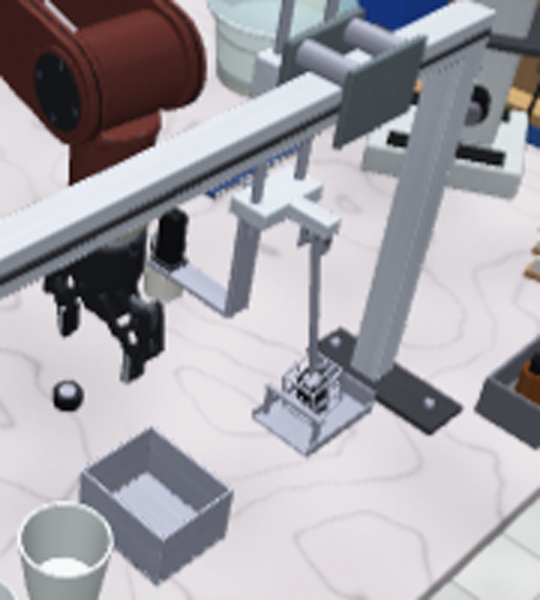

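View pics/c2.png

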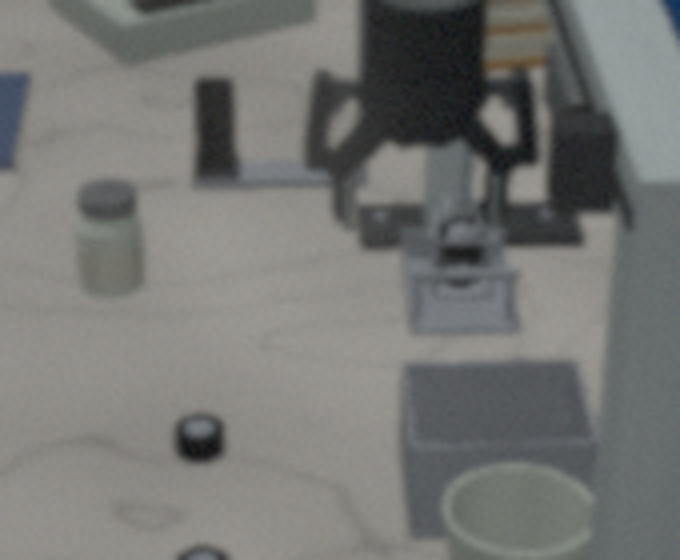

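```bash
cat > h.py <<'E'
import numpy as np, cv2
from scipy.optimize import least_squares
C={"scene":(394.47614331,324.40226413,198.83244117,-0.0032422503,np.array([[0.66473148,0.74693041,0.01506693],[0.51050012,-0.4394106,-0.73912648],[-0.54545548,0.49901231,-0.67339812]]),np.array([-0.36328672,-0.13925049,1.71148192])),
"side":(488.28265691,327.79121206,201.52414708,0.0479927915,np.array([[0.99890378,-0.04676229,-0.00212796],[-0.02534791,-0.50212819,-0.86442164],[0.03935383,0.86352798,-0.50276307]]),np.array([-0.55615185,0.18478433,1.36326053]))}
def proj(n,X):
    f,cx,cy,k,R,t=C[n];c=R@np.asarray(X)+t;u=c[:2]/c[2];u=u*(1+k*u@u);return np.array([f*u[0]+cx,f*u[1]+cy])
def plane(n,p,z):
    return np.r_[least_squares(lambda q:proj(n,[q[0],q[1],z])-p,[.6,0]).x,z]
def tri(ps):
    r=least_squares(lambda X:np.concatenate([proj(n,X)-p for n,p in ps]),[.6,0,.2]);return r.x,r.fun
E
python3 - <<'E'
from h import *
a=lambda x,y:np.array([310+x/3,80+y/3]);b=lambda x,y:np.array([250+x/4,130+y/4])
P=[plane("scene",a(*p),.08) for p in[(152,430),(233,492),(158,548),(82,475)]]
print(np.round(P,3),np.mean(P,0))
print("rim side",[plane("side",b(*p),.08) for p in[(405,364),(578,364),(594,440),(402,440)]])
print("grip top",tri([("scene",a(173,212)),("side",b(215,83))]),"bot",tri([("scene",a(173,262)),("side",b(217,177))]))
print("top @.235",plane("scene",a(173,212),.235),plane("side",b(215,83),.235))
print("jar",plane("side",b(110,285),0.0),"mount",plane("side",b(200,455),0),plane("side",(300,278),0))
r=[plane("scene",p,.51) for p in[(196,213),(470,82)]];print("rail",r)
r=[plane("side",p,.51) for p in[(408,178),(436,178)]];print("rail side",r)
E
```

```text
[[ 0.631  0.09   0.08 ]
 [ 0.755  0.09   0.08 ]
 [ 0.755 -0.028  0.08 ]
 [ 0.629 -0.018  0.08 ]] [0.6928205  0.03357099 0.08      ]
rim side [array([0.62930651, 0.08559993, 0.08      ]), array([0.75484996, 0.07938458, 0.08      ]), array([ 0.74979818, -0.01721703,  0.08      ]), array([ 0.61869653, -0.01084168,  0.08      ])]
grip top (array([0.49510085, 0.24767559, 0.23507493]), array([ 0.0180944 ,  0.75521314, -0.30753856, -0.56145131])) bot (array([0.49370998, 0.25994621, 0.15056831]), array([ 0.01069365,  1.26182447, -0.52443454, -0.92213672]))
top @.235 [0.49178365 0.25106462 0.235     ] [0.49601052 0.24368108 0.235     ]
jar [0.39989753 0.3496937  0.        ] mount [0.47783625 0.09226427 0.        ] [ 0.47827615 -0.06829338  0.        ]
rail [array([ 0.67112676, -0.45828864,  0.51      ]), array([0.69805421, 0.45546199, 0.51      ])]
rail side [array([ 0.65449618, -0.47368387,  0.51      ]), array([ 0.69564817, -0.47585891,  0.51      ])]
```

```bash
python3 - <<'E'
from h import *
g=cv2.cvtColor(cv2.imread("pics/scene0.png"),cv2.COLOR_BGR2GRAY).astype(float)
# front/dark-band edge and upper edge of the rail: per-column profile, print strongest edges
pu=[];
for x in range(215,430,15):
    yc=213-(x-196)*(131/274)
    y0=int(yc)-14;col=cv2.GaussianBlur(g,(3,3),0)[y0:y0+40,x];d=np.diff(col)
    i=np.argsort(-abs(d))[:4]
    print(x,[(y0+int(k)+.5,int(d[k]),np.round(plane("scene",(x,y0+k+1),.51)[:2],3).tolist()) for k in sorted(i)])
E
```

```text
215 [(191.5, -44, [0.64, -0.398]), (197.5, 53, [0.657, -0.408]), (198.5, 62, [0.659, -0.409]), (213.5, -39, [0.698, -0.432])]
230 [(184.5, 39, [0.641, -0.363]), (185.5, 54, [0.644, -0.365]), (186.5, 36, [0.647, -0.366]), (220.5, 37, [0.733, -0.42])]
245 [(181.5, 45, [0.654, -0.333]), (182.5, 65, [0.656, -0.335]), (183.5, 43, [0.659, -0.337]), (198.5, -39, [0.699, -0.363])]
260 [(174.5, 64, [0.655, -0.295]), (175.5, 53, [0.658, -0.297]), (190.5, -34, [0.699, -0.326]), (200.5, 36, [0.724, -0.344])]
275 [(183.5, -38, [0.701, -0.289]), (189.5, -33, [0.716, -0.3]), (192.5, 35, [0.724, -0.306]), (193.5, 26, [0.727, -0.308])]
290 [(175.5, -36, [0.7, -0.248]), (176.5, -34, [0.703, -0.25]), (185.5, 34, [0.727, -0.268]), (189.5, 33, [0.737, -0.276])]
305 [(168.5, -39, [0.702, -0.207]), (174.5, -32, [0.719, -0.221]), (177.5, 33, [0.727, -0.227]), (181.5, 29, [0.737, -0.236])]
320 [(160.5, -35, [0.702, -0.162]), (161.5, -34, [0.705, -0.165]), (166.5, -33, [0.719, -0.177]), (169.5, 34, [0.727, -0.184])]
335 [(139.5, 46, [0.661, -0.078]), (140.5, 82, [0.665, -0.081]), (141.5, 51, [0.668, -0.084]), (166.5, -41, [0.741, -0.151])]
350 [(132.5, 44, [0.663, -0.028]), (133.5, 78, [0.666, -0.031]), (134.5, 51, [0.669, -0.034]), (145.5, -35, [0.704, -0.068])]
365 [(138.5, -39, [0.706, -0.018]), (143.5, -30, [0.721, -0.034]), (146.5, 34, [0.73, -0.043]), (150.5, -40, [0.742, -0.055])]
380 [(130.5, -36, [0.706, 0.037]), (131.5, -33, [0.709, 0.034]), (145.5, 55, [0.751, -0.012]), (146.5, 37, [0.754, -0.015])]
395 [(112.5, 34, [0.671, 0.135]), (123.5, -37, [0.708, 0.092]), (128.5, -34, [0.724, 0.074]), (131.5, 34, [0.734, 0.063])]
410 [(104.5, 65, [0.67, 0.201]), (105.5, 44, [0.673, 0.196]), (115.5, -33, [0.708, 0.154]), (116.5, -34, [0.711, 0.15])]
425 [(96.5, 34, [0.668, 0.271]), (97.5, 56, [0.672, 0.266]), (126.5, 31, [0.768, 0.14]), (127.5, 56, [0.771, 0.136])]
```

```bash
python3 - <<'E'
import cv2
a=cv2.imread("pics/scene0.png")[185:385,180:300];cv2.imwrite("pics/c3.png",cv2.resize(a,(360,600),interpolation=2))
E
```

```text
(no output)
```

View pics/c3.png

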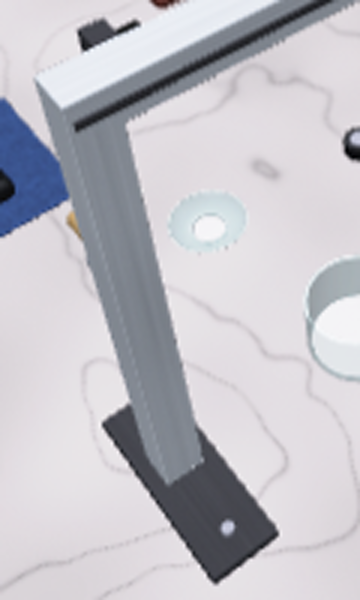

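```bash
python3 -m jog '[[[0,-5,-5,0,0,10],[0,-10,-7,0,0,20],[4,-13,-7,0,0,30],[9,-13,-7,0,0,40],[14,-13,-7,0,0,50],[19,-13,-7,0,0,60],[23,-13,-7,0,0,70],[24.8,-13,-7,0,0,80],[24.8,-13,-7,0,0,90],[24.8,-13,-7,0,0,91.3],[24.8,-13,-7,0,0,91.3],[24.8,-13,-7,0,0,91.3]]]' 1
python3 - <<'E'
from bench import manip,get_image
import cv2
s=manip.observe();print(s["time"],s["tcp_pos"],s["orientation"])
g=get_image("wrist");cv2.imwrite("pics/w1.png",g["frame"]);print(g["mtx"],g["k1"],g["tool_from_camera"])
E
```

```text
time: 1.6
tcp_pos: [0.4951, 0.2477, 0.3013]
orientation: [-0.0, 1.0, -0.011, -0.0]
force: [-0.2, 0.5, 1.1]
width: 1.0
gripper_force: 0.0
1.6 [0.49505562 0.24766811 0.30127248] [-5.62436412e-06  9.99942616e-01 -1.07127932e-02 -1.30757468e-05]
[[312.63429368   0.         319.89187298]
 [  0.         312.63429368 201.34129228]
 [  0.           0.           1.        ]] -0.04794545709047423 [[-1.80825320e-04 -9.52861118e-01 -3.03406753e-01  7.71785473e-02]
 [ 9.99999980e-01 -1.99123311e-04  2.93716115e-05  1.52115286e-04]
 [-8.84024238e-05 -3.03406741e-01  9.52861134e-01 -1.41126011e-01]
 [ 0.00000000e+00  0.00000000e+00  0.00000000e+00  1.00000000e+00]]
```

View pics/w1.png

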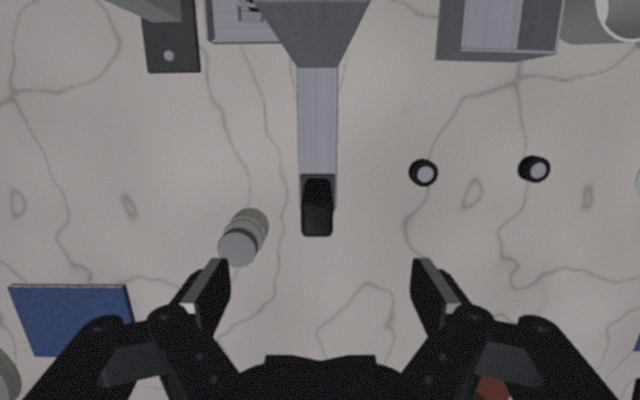

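```bash
cat >> h.py <<'E'
from scipy.spatial.transform import Rotation as Ro
W=np.array([[-1.8e-4,-.952861,-.303407,.0771785],[1,-2e-4,3e-5,1.52e-4],[-8.8e-5,-.303407,.952861,-.141126],[0,0,0,1]])
def wr(p,z,tcp,q):
    R=Ro.from_quat(np.r_[q[1:],q[0]]).as_matrix()
    d=(np.array(p)-[319.892,201.341])/312.634
    u=least_squares(lambda u:u*(1-.0479455*u@u)-d,d).x
    c=R@W[:3,3]+tcp;v=R@W[:3,:3]@np.r_[u,1];return c+v*(z-c[2])/v[2]
E
python3 - <<'E'
from h import *
T=np.array([.49506,.24767,.30127]);q=[0,.999943,-.0107128,0]
for n,p,z in[("grip near",(317,236),.235),("grip top far",(317,206),.235),("gripL",(302,225),.235),("gripR",(332,225),.235),("jar",(238,248),.09),("bath rim L",(441,50),.08),("bath rim R",(561,45),.08),("baseL",(436,61),0),("base R",(556,53),0),("m",(427,173),.02)]:print(n,wr(p,z,T,q).round(4))
E
python3 - <<'E'
import cv2
a=cv2.imread("pics/w1.png")[0:250,210:600];cv2.imwrite("pics/c4.png",cv2.resize(a,None,fx=2,fy=2,interpolation=2))
E
```

```text
grip near [0.48   0.2499 0.235 ]
grip top far [0.5028 0.2494 0.235 ]
gripL [0.4888 0.2604 0.235 ]
gripR [0.4883 0.239  0.235 ]
jar [0.4012 0.3517 0.09  ]
bath rim L [0.6242 0.1149 0.08  ]
bath rim R [ 0.6302 -0.0186  0.08  ]
baseL [0.6223 0.0916 0.    ]
base R [ 0.6329 -0.0716  0.    ]
m [0.4758 0.0994 0.02  ]
```

View pics/c4.png

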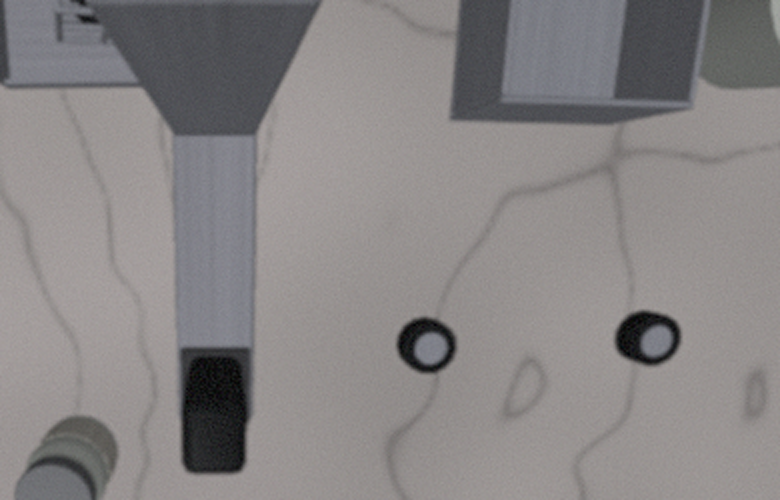

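```bash
python3 - <<'E'
from h import *
T=np.array([.49506,.24767,.30127]);q=[0,.999943,-.0107128,0]
for n,p,z in[("bath rim L",(461.5,50.5),.08),("bath rim R",(556,53.5),.08),("baseL",(435.5,59.5),0),("base R",(517.5,61.5),0),("grip near",(317,235.5),.235),("far",(317,203),.235)]:print(n,wr(p,z,T,q).round(4))
E
```

```text
bath rim L [0.6237 0.0925 0.08  ]
bath rim R [ 0.6214 -0.0143  0.08  ]
baseL [0.6241 0.0924 0.    ]
base R [ 0.6217 -0.0193  0.    ]
grip near [0.4804 0.2499 0.235 ]
far [0.505  0.2493 0.235 ]
```

```bash
python3 -m jog '[[[-0.1,-0.2,3,0,0,0],[-0.1,-0.2,6.5,0,0,0],[-0.1,-0.2,9.5,0,0,0],[-0.1,-0.2,11.2,0,0,0],[-0.1,-0.2,11.2,0,0,0],[-0.1,-0.2,11.2,0,0,0]]]' 1
python3 -m jog '[[[0,0,0,0,0,0],[0,0,0,0,0,0],[0,0,0,0,0,0],[0,0,0,0,0,0],[0,0,0,0,0,0],[0,0,0,0,0,0]]]' 0 60
```

```text
time: 2.4
tcp_pos: [0.4949, 0.2502, 0.1908]
orientation: [-0.0, 1.0, -0.011, 0.001]
force: [0.4, 0.3, 0.3]
width: 1.004
gripper_force: 0.0
time: 3.15
tcp_pos: [0.4942, 0.2501, 0.1897]
orientation: [-0.0, 1.0, -0.011, 0.0]
force: [-0.7, -0.7, 3.8]
width: 0.276
gripper_force: 59.2
```

```bash
python3 -m jog '[[[0,0,-0.8,0,0,0],[0,0,-2,0,0,0],[0,0,-3.2,0,0,0],[0,0,-4.4,0,0,0],[0,0,-5.6,0,0,0],[0,0,-6.8,0,0,0],[0,0,-8,0,0,0],[0,0,-9.2,0,0,0],[0,0,-10.2,0,0,0],[0,0,-10.5,0,0,0],[0,0,-10.5,0,0,0]]]'
cat > burst.py <<'E'
import sys,numpy as np
from bench import manip,get_image
n=int(sys.argv[1]);F=[];T=[];P=[];O=[]
for i in range(n):
    s=manip.observe();T.append(s["time"]);P.append(s["tcp_pos"]);O.append(s["force"]);F.append(get_image("scene")["frame"])
np.savez(sys.argv[2],F=F,T=T,P=P,O=O);print(T[0],T[-1],P[0],P[-1],np.round(O,1)[:,1])
E
python3 burst.py 26 b1.npz
python3 - <<'E'
import numpy as np,cv2
F=np.load("b1.npz")["F"]
cv2.imwrite("pics/s2.png",np.vstack([np.hstack([cv2.resize(F[i][80:240,360:470],None,fx=1.8,fy=1.8,interpolation=2) for i in r]) for r in((0,4,8,12),(14,17,20,24))]))
E
```

```text
time: 4.53
tcp_pos: [0.4941, 0.2502, 0.2952]
orientation: [-0.0, 1.0, -0.011, 0.0]
force: [2.1, -1.8, 1.3]
width: 0.273
gripper_force: 59.9
4.525 5.775 [0.49413482 0.25015191 0.29521251] [0.49411513 0.25012575 0.29430232] [-1.8  0.3 -1.1 -1.7 -1.5 -1.4  0.1 -0.  -0.6 -1.1 -0.4 -1.1 -0.3 -0.5
 -0.  -0.4  0.2  0.1 -0.2 -0.3  0.4 -0.   0.4  0.1  0.7  0.3]
```

View pics/s2.png

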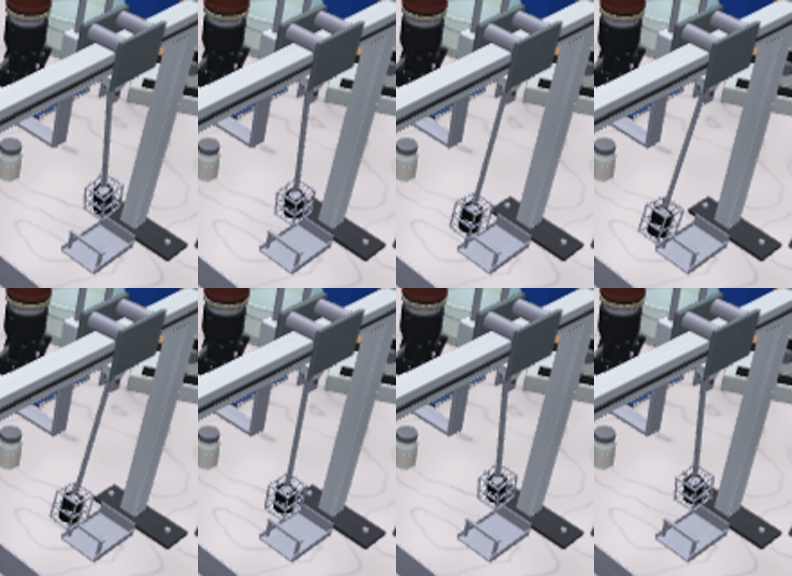

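```bash
cat > trk.py <<'E'
from h import *
YW=-0.023; ex=np.array([np.cos(YW),np.sin(YW),0]); ey=np.array([-np.sin(YW),np.cos(YW),0])
G0=np.array([.494,.2497])
def pin(P,lift): return np.r_[P[:2],0]+np.array([0,-.0004,0])+.2*ex+np.array([0,0,.315+lift])
def foot(pn,th,r): return pn-ey*r*np.sin(th)-np.array([0,0,r*np.cos(th)])
def track(f,xlim=None,r=.27):
    d=np.load(f);out=[]
    for F,T,P in zip(d["F"],d["T"],d["P"]):
        g=F.max(axis=2).astype(float);pn=pin(P,P[2]-.190)
        m=np.zeros(g.shape,np.uint8)
        pts=np.array([proj("scene",foot(pn,a,r)) for a in np.linspace(-.4,.4,17)])
        cv2.polylines(m,[pts.round().astype(np.int32)],False,1,17)
        w=np.clip(55-g,0,30)*m;c=np.array([(w.sum(0)*np.arange(640)).sum(),(w.sum(1)*np.arange(400)).sum()])/w.sum()
        s=least_squares(lambda q:proj("scene",foot(pn,q[0],q[1]))-c,[0,r]).x
        out.append((T,s[0],s[1],w.sum()))
    return np.array(out)
def fit(o,off=None,w=6.039):
    t0=o[-1,0]
    k=lambda p:(p[3] if off is None else off)+p[0]*np.cos(p[2]*(o[:,0]-t0))+p[1]*np.sin(p[2]*(o[:,0]-t0))-o[:,1]
    k2=lambda p:np.r_[k(p),(p[2]-w)*.1]
    p=least_squares(k2,[.1,.1,w,0]).x
    print("t0 %.3f C %.4f S %.4f w %.3f off %.4f amp %.4f rms %.4f"%(t0,p[0],p[1],p[2],p[3] if off is None else off,np.hypot(p[0],p[1]),k(p).std()));return t0,p
if __name__=="__main__":
    import sys
    o=track(sys.argv[1]);print(o.round(3).tolist());fit(o)
E
python3 trk.py b1.npz
```

```text
[[4.525, -0.175, 0.278, 811.0], [4.575, -0.191, 0.281, 770.0], [4.625, -0.178, 0.279, 788.0], [4.675, -0.152, 0.277, 726.0], [4.725, -0.108, 0.276, 930.0], [4.775, -0.048, 0.273, 1057.0], [4.825, 0.013, 0.271, 1258.0], [4.875, 0.083, 0.27, 1417.0], [4.925, 0.131, 0.271, 1703.0], [4.975, 0.173, 0.271, 1806.0], [5.025, 0.206, 0.271, 1889.0], [5.075, 0.224, 0.271, 1973.0], [5.125, 0.222, 0.271, 2040.0], [5.175, 0.2, 0.271, 1907.0], [5.225, 0.172, 0.27, 1848.0], [5.275, 0.119, 0.271, 1647.0], [5.325, 0.069, 0.27, 1501.0], [5.375, 0.004, 0.272, 1281.0], [5.425, -0.06, 0.273, 1076.0], [5.475, -0.119, 0.277, 894.0], [5.525, -0.158, 0.276, 744.0], [5.575, -0.178, 0.278, 767.0], [5.625, -0.186, 0.28, 802.0], [5.675, -0.178, 0.279, 744.0], [5.725, -0.142, 0.276, 742.0], [5.775, -0.096, 0.273, 911.0]]
t0 5.775 C -0.1213 S 0.1684 w 6.014 off 0.0214 amp 0.2075 rms 0.0043
```

```bash
cat > plan.py <<'E'
from h import *
def resp(s,tau,w,t1,L=.269,smooth=True):
    # s: knots (m) at rows, incl. start; t1 = time of move start; returns complex Z: theta += Re-type C,S added, ref t=0
    s=np.asarray(s);v=np.diff(s)/.125;dv=np.diff(np.r_[0,v,0]);tk=t1+tau+.125*np.arange(len(dv))
    # impulse dv -> dtheta' = -dv/L ; theta = -(dv/(L w)) sin(w(t-tk))
    return np.array([(dv*np.sin(w*tk)).sum(),-(dv*np.cos(w*tk)).sum()])/(L*w)   # C,S coeffs of cos(wt), sin(wt)
def plan(C,S,w,t0,t1,D,n,tau,rel=True,lo=0.):
    c=C*np.cos(w*t0)-S*np.sin(w*t0);s_=C*np.sin(w*t0)+S*np.cos(w*t0)
    free=lambda k:np.r_[0,k,D]
    b=np.array([c,s_])
    r=least_squares(lambda k:np.r_[(resp(free(k),tau,w,t1)+b)*300,np.diff(np.r_[0,0,free(k),D,D],2)*20,np.minimum(free(k)-lo,0)*2000],np.linspace(0,D,n+1)[1:-1])
    k=np.round(free(r.x),3)
    print("cm",(k[1:]*100).round(1).tolist(),"max step",abs(np.diff(k)).max())
    for dt in(0,.04,.08):print("tau",tau+dt-.04,"resid",np.hypot(*(resp(k,tau+dt-.04,w,t1)+b)))
    # peak swing
    tt=np.arange(t1,t1+.125*n+1,.01);m=[]
    v=np.diff(k)/.125;dv=np.diff(np.r_[0,v,0]);tk=t1+tau+.125*np.arange(len(dv))
    th=c*np.cos(w*tt)+s_*np.sin(w*tt)-sum(np.where(tt>q,a/(.269*w)*np.sin(w*(tt-q)),0) for a,q in zip(dv,tk));print("peak",th.min(),th.max())
    return k
E
python3 - <<'E'
from plan import *
for n in(10,12,14,16): plan(-.1213,.1684,6.014,5.775,5.825,.206,n,.05)
E
```

```text
cm [1.9, 5.1, 8.6, 11.7, 13.9, 15.4, 16.6, 18.0, 19.4, 20.6] max step 0.034999999999999996
tau 0.010000000000000002 resid 0.051465229026783216
tau 0.049999999999999996 resid 0.0020297578009984946
tau 0.09 resid 0.047929425616373825
peak -0.06597898945573288 0.07722333248989569
cm [1.1, 3.0, 5.4, 7.7, 9.7, 11.3, 12.6, 14.1, 15.8, 17.8, 19.5, 20.6] max step 0.024
tau 0.010000000000000002 resid 0.04931310519852312
tau 0.049999999999999996 resid 0.0007715011710943591
tau 0.09 resid 0.050150443160674435
peak -0.10295924063287475 0.126165874252944
cm [0.8, 2.3, 4.0, 5.5, 6.8, 7.9, 9.2, 10.7, 12.8, 15.1, 17.3, 19.1, 20.2, 20.6] max step 0.022999999999999993
tau 0.010000000000000002 resid 0.0530096711025182
tau 0.049999999999999996 resid 0.0037260309502214614
tau 0.09 resid 0.04727029052434242
peak -0.12086819002200402 0.1438829391828992
cm [0.8, 2.3, 3.9, 5.4, 6.7, 7.8, 9.0, 10.5, 12.6, 14.9, 17.1, 18.9, 20.1, 20.6, 20.6, 20.6] max step 0.022999999999999993
tau 0.010000000000000002 resid 0.046850668420359065
tau 0.049999999999999996 resid 0.003026162086386517
tau 0.09 resid 0.05283012656959352
peak -0.12383957489463232 0.1438829391828992
```

```bash
python3 -m jog '[[[0,1.1,0,0,0,0],[0,3,0,0,0,0],[0,5.4,0,0,0,0],[0,7.7,0,0,0,0],[0,9.7,0,0,0,0],[0,11.3,0,0,0,0],[0,12.6,0,0,0,0],[0,14.1,0,0,0,0],[0,15.8,0,0,0,0],[0,17.8,0,0,0,0],[0,19.5,0,0,0,0],[0,20.6,0,0,0,0],[0,20.6,0,0,0,0]]]'
python3 burst.py 24 b2.npz; python3 trk.py b2.npz
python3 - <<'E'
import numpy as np,cv2
F=np.load("b2.npz")["F"]
cv2.imwrite("pics/s3.png",np.hstack([cv2.resize(F[i][100:290,280:410],None,fx=3,fy=3,interpolation=2) for i in(4,14)]))
E
```

```text
time: 7.45
tcp_pos: [0.4898, 0.0423, 0.2943]
orientation: [0.0, 1.0, -0.012, 0.001]
force: [7.7, -0.5, -0.0]
width: 0.274
gripper_force: 60.1
7.45 8.6 [0.48982353 0.04226713 0.29427516] [0.48985078 0.04310344 0.29427329] [-0.5 -1.4 -0.2 -1.2 -1.1 -0.9 -0.7 -0.1 -0.6 -1.  -0.6 -0.  -1.  -1.4
  0.  -1.4 -0.5  0.6 -1.6  0.  -0.9 -0.8 -1.1 -0.5]
[[7.45, 0.075, 0.275, 1381.0], [7.5, 0.077, 0.275, 1383.0], [7.55, 0.069, 0.276, 1346.0], [7.6, 0.063, 0.275, 1215.0], [7.65, 0.044, 0.277, 1202.0], [7.7, 0.026, 0.277, 1137.0], [7.75, 0.012, 0.278, 1091.0], [7.8, -0.009, 0.278, 1034.0], [7.85, -0.027, 0.279, 1026.0], [7.9, -0.042, 0.28, 945.0], [7.95, -0.045, 0.279, 949.0], [8.0, -0.051, 0.279, 916.0], [8.05, -0.05, 0.279, 924.0], [8.1, -0.045, 0.28, 887.0], [8.15, -0.031, 0.278, 995.0], [8.2, -0.011, 0.277, 1013.0], [8.25, 0.005, 0.278, 1091.0], [8.3, 0.027, 0.276, 1277.0], [8.35, 0.046, 0.275, 1263.0], [8.4, 0.065, 0.274, 1341.0], [8.45, 0.066, 0.276, 1318.0], [8.5, 0.077, 0.274, 1364.0], [8.55, 0.077, 0.274, 1368.0], [8.6, 0.066, 0.276, 1307.0]]
t0 8.600 C 0.0574 S -0.0292 w 6.047 off 0.0119 amp 0.0644 rms 0.0024
```

View pics/s3.png

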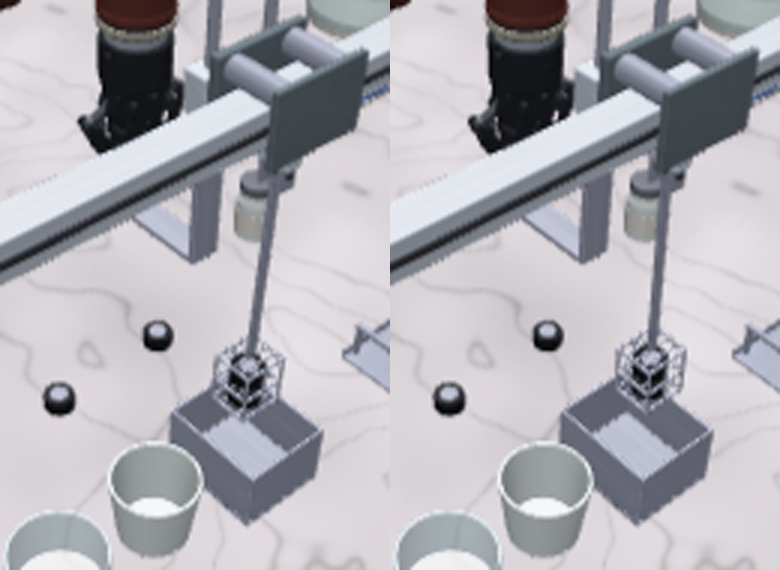

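```bash
python3 - <<'E'
from plan import *
w=6.03
rot=lambda C,S,t0:np.array([C*np.cos(w*t0)-S*np.sin(w*t0),C*np.sin(w*t0)+S*np.cos(w*t0)])
b=rot(-.1213,.1684,5.775);m=rot(.0574,-.0292,8.6)
k=np.array([0,1.1,3,5.4,7.7,9.7,11.3,12.6,14.1,15.8,17.8,19.5,20.6])/100
for tau in np.arange(0,.2,.02):
    p=resp(k,tau,w,5.825)+b;print(round(tau,2),p,m,np.hypot(*(p-m)))
t=least_squares(lambda q:(resp(k,q[0],w,5.825)*q[1]+b-m),[.1,1]).x;print(t)
for n in(6,8,10):plan(.0574,-.0292,w,8.6,8.65,.0,n,t[0],lo=-.1)
E
```

```text
0.0 [0.0436866  0.04022751] [0.02794641 0.05802067] 0.02375604798257931
0.02 [0.02398462 0.02484066] [0.02794641 0.05802067] 0.03341569441446159
0.04 [0.00627691 0.00719527] [0.02794641 0.05802067] 0.055252046841937665
0.06 [-0.00917931 -0.01245233] [0.02794641 0.05802067] 0.0796540242047953
0.08 [-0.0221595  -0.03381674] [0.02794641 0.05802067] 0.10461697588878147
0.1 [-0.03247511 -0.05658758] [0.02794641 0.05802067] 0.12956006578137255
0.12 [-0.03997628 -0.08043408] [0.02794641 0.05802067] 0.15421805486708562
0.14 [-0.04455404 -0.10500982] [0.02794641 0.05802067] 0.17842436960322744
0.16 [-0.0461419 -0.1299578] [0.02794641 0.05802067] 0.20205192973595068
0.18 [-0.04471678 -0.15491561] [0.02794641 0.05802067] 0.22499288199283313
[0.00206733 1.11377872]
cm [0.7, 0.8, 0.1, -0.6, -0.7, 0.0] max step 0.007
tau -0.0379326744650035 resid 0.014881939359490517
tau 0.0020673255349965003 resid 0.00124310879106256
tau 0.0420673255349965 resid 0.015919539189523706
peak -0.056362751131308404 0.04613978445550898
cm [0.1, 0.1, -0.3, -0.7, -1.0, -0.9, -0.4, 0.0] max step 0.004999999999999999
tau -0.0379326744650035 resid 0.016883465015213366
tau 0.0020673255349965003 resid 0.0014897824362814156
tau 0.0420673255349965 resid 0.01402399795363949
peak -0.05084162932332404 0.04613978445550898
cm [-0.1, -0.4, -0.8, -1.2, -1.3, -1.3, -0.9, -0.5, -0.2, 0.0] max step 0.004
tau -0.0379326744650035 resid 0.018582169379237217
tau 0.0020673255349965003 resid 0.0033536416641914406
tau 0.0420673255349965 resid 0.01222803587220058
peak -0.04733593789840029 0.04613978445550898
```

```bash
python3 -m jog '[[[0,0.7,0,0,0,0],[0,0.8,0,0,0,0],[0,0.1,0,0,0,0],[0,-0.6,0,0,0,0],[0,-0.7,0,0,0,0],[0,0,0,0,0,0],[0,0,0,0,0,0]]]'
python3 burst.py 22 b3.npz; python3 trk.py b3.npz|tail -1
```

```text
time: 9.52
tcp_pos: [0.4899, 0.0429, 0.2943]
orientation: [0.0, 1.0, -0.012, 0.001]
force: [7.1, -0.6, 0.6]
width: 0.275
gripper_force: 60.0
9.525 10.575 [0.48985623 0.04289483 0.29425956] [0.48982285 0.04306112 0.29423097] [-0.6 -1.3 -1.2 -0.8 -1.2 -0.5 -0.5 -0.7 -1.  -0.5 -0.7 -1.  -1.  -0.6
 -1.6 -0.6 -0.1 -1.  -0.9 -0.6 -1.1 -1.9]
t0 10.575 C -0.0064 S -0.0011 w 6.040 off 0.0116 amp 0.0065 rms 0.0016
```

```bash
H='' ; python3 -m jog '[[[0,0,0,0,0,0],[0,0,0,0,0,0],[0,0,0,0,0,0],[0,0,0,0,0,0],[0,0,0,0,0,0],[0,0,0,0,0,0],[0,0,0,0,0,0],[0,0,0,0,0,0],[0,0,0,0,0,0],[0,0,0,0,0,0],[0,0,0,0,0,0],[0,0,0,0,0,0],[0,0,0,0,0,0],[0,0,0,0,0,0],[0,0,0,0,0,0],[0,0,0,0,0,0],[0,0,0,0,0,0],[0,0,0,0,0,0],[0,0,0,0,0,0],[0,0,0,0,0,0]]]'
python3 -m jog '[[[0,0,0,0,0,0],[0,0,0,0,0,0],[0,0,0,0,0,0],[0,0,0,0,0,0],[0,0,0,0,0,0],[0,0,0,0,0,0],[0,0,0,0,0,0],[0,0,0,0,0,0]]]'
python3 burst.py 12 b4.npz; python3 - <<'E'
from trk import *
fit(track("b4.npz"))
E
```

```text
time: 13.12
tcp_pos: [0.4898, 0.0431, 0.2942]
orientation: [0.0, 1.0, -0.012, 0.001]
force: [8.1, -1.3, 0.8]
width: 0.275
gripper_force: 60.1
time: 14.12
tcp_pos: [0.4898, 0.0431, 0.2942]
orientation: [0.0, 1.0, -0.012, 0.001]
force: [7.2, -1.1, -0.2]
width: 0.272
gripper_force: 60.1
14.125 14.675 [0.48983466 0.04309294 0.29424458] [0.48984562 0.04307181 0.29422556] [-1.1 -1.1 -0.4 -1.2 -0.6 -1.  -0.9 -0.8 -0.3 -0.3 -0.   0.3]
t0 14.675 C -0.0054 S -0.0038 w 6.039 off 0.0111 amp 0.0066 rms 0.0017
```

```bash
python3 -m jog '[[[0,0,0.3,0,0,0],[0,0,0.9,0,0,0],[0,0,1.6,0,0,0],[0,0,2.3,0,0,0],[0,0,3,0,0,0],[0,0,3.7,0,0,0],[0,0,4.4,0,0,0],[0,0,5.1,0,0,0],[0,0,5.8,0,0,0],[0,0,6.5,0,0,0],[0,0,7.2,0,0,0],[0,0,7.9,0,0,0],[0,0,8.6,0,0,0],[0,0,9.3,0,0,0],[0,0,9.9,0,0,0],[0,0,10.3,0,0,0],[0,0,10.5,0,0,0],[0,0,10.5,0,0,0],[0,0,10.5,0,0,0]]]'
python3 burst.py 12 b5.npz
python3 - <<'E'
import numpy as np,cv2
F=np.load("b5.npz")["F"]
cv2.imwrite("pics/s4.png",np.hstack([cv2.resize(F[i][100:290,280:410],None,fx=3,fy=3,interpolation=2) for i in(0,10)]))
E
```

```text
time: 17.1
tcp_pos: [0.4899, 0.0435, 0.1897]
orientation: [0.0, 1.0, -0.012, 0.001]
force: [5.8, -1.4, 3.8]
width: 0.272
gripper_force: 60.5
17.1 17.65 [0.48985471 0.04353412 0.18967283] [0.4898523  0.04352159 0.1896534 ] [-1.4 -0.6 -0.6 -0.3 -1.3 -1.  -0.2 -0.8 -1.4 -0.8 -1.9 -1. ]
```

View pics/s4.png

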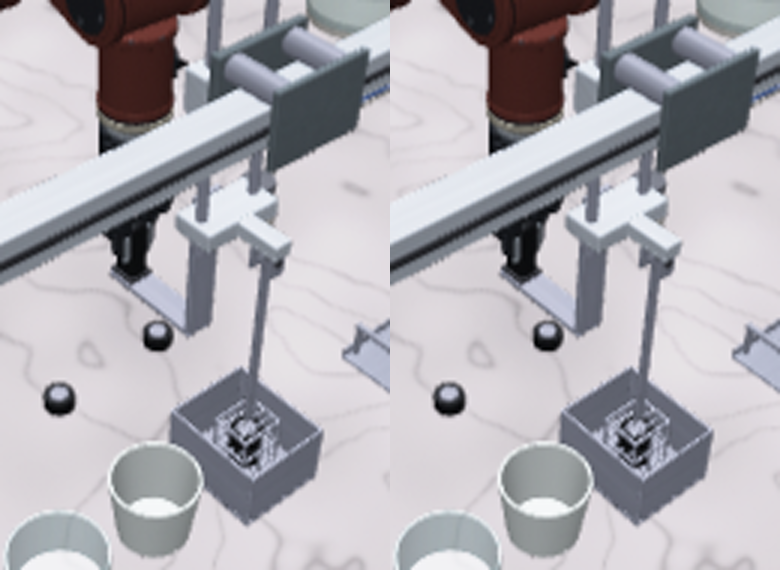

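```bash
python3 -m jog '[[[0,0,0,0,0,0],[0,0,0,0,0,0],[0,0,0,0,0,0],[0,0,0,0,0,0],[0,0,0,0,0,0]]]' 0.75 20
python3 -m jog '[[[0,0,-1,0,0,0],[0,0,-3,0,0,0],[0,0,-6,0,0,0],[0,0,-9,0,0,0],[0,0,-12,0,0,0],[-3,0,-12,0,0,0],[-3,0,-12,0,0,0]]]'
python3 burst.py 24 b6.npz
python3 - <<'E'
from trk import *
import trk
d=dict(np.load("b6.npz"));d["P"][:]=[.48985,.0435,.1897];np.savez("b6b.npz",**d)
fit(track("b6b.npz"))
fit(track("b5.npz"))
E
```

```text
time: 18.32
tcp_pos: [0.4892, 0.0441, 0.1892]
orientation: [0.0, 1.0, -0.011, -0.0]
force: [0.7, -0.2, -0.8]
width: 0.753
gripper_force: 0.0
time: 19.2
tcp_pos: [0.4588, 0.0449, 0.3107]
orientation: [0.0, 1.0, -0.011, 0.001]
force: [0.5, 0.4, 0.1]
width: 0.748
gripper_force: 0.0
19.2 20.35 [0.45883258 0.04487014 0.31069268] [0.4593623  0.04476177 0.30932069] [ 0.4  0.4 -0.2 -0.5 -1.3  0.6 -0.5 -0.5 -0.   0.2 -0.3  0.2 -0.  -0.
  0.8 -0.1  0.9 -0.2 -0.1  0.2  0.  -0.8  0.7 -0.2]
t0 20.350 C 0.0071 S 0.0068 w 6.037 off 0.0043 amp 0.0098 rms 0.0022
t0 17.650 C -0.0012 S -0.0091 w 6.039 off 0.0052 amp 0.0092 rms 0.0015
```

Released and clear; the carrier swings by under 0.01 rad inside the bath.

```bash
python3 -c "
from bench import manip
print(manip.close_job())"
```

```text
the job is handed in; nothing more can be done
None
```

The carrier hung still over the bath for more than three seconds, then went fully down and was released; it now hangs near the bath's middle, swinging under 0.01 rad by camera, and the job is handed in (no verdict was returned).

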